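# Hold a brace hinge leaf aligned in its fork for pinning

## Robot

A 7-joint arm with a two-finger parallel gripper is mounted at the origin on the work surface. World frame = base frame: x ahead of the robot, y to its left, z up, the work surface at z = 0. Lengths are in m, angles in rad, forces in N, time in s.
With the tool pointing down it reaches from about 0.425 to 0.975 m from the base axis. Payload 16.7 kg.
Tool frame: the origin (TCP) lies at the very end of the fingers, on their centre line; the grasp point (between the pads) lies 19 mm behind it (ctrl.grip_point_offset is the z of the grasp point in the tool frame, in m); z points along the fingers, y is the direction in which the jaws open and shut (so a half turn about z gives the same grasp; the last joint's range is limited). The gripper opens to 85 mm and grips with 20 to 120 N. Pads are 22 mm wide; open, the fingers measure 114 mm over their backs; the gripper's body (76 mm by 85 mm) begins 54 mm behind the grasp point. The pads swing forward as they close: fully open they stand 13 mm farther back than shut.
Start: joints at [1, 0.426, 0.074, 1.606, -0.034, 1.111, -0.067], TCP at [0.276, -0.616, 0.231] pointing down, gripper open.
Joint ranges: [-2.85, 2.85], [-0.5, 2.14], [-1.23, 1.37], [0.21, 2.46], [-1.02, 4.16], [0.16, 2.05], [-2.73, 2.73]. Speed limits (rad/s): [1.89, 1.89, 2.39, 2.39, 3.01, 3.01, 3.01].

## Interface

Orientations are given as a unit quaternion [w, x, y, z].
In Python, from rig import ctrl gives the robot as it stands. The module is installed in compiled form; this text tells all that it offers.
- The arm moves only by the shell command python3 -m handwheel 'ROWS' [FORCE]. ROWS is JSON, a list of rows, each a list of 3 entries, a list of its own where there are three numbers: the closure, from 0 (fully open) to 1 (shut), then the shift along the tool's x, y, z in m, then the turn, a rotation vector about the tool's x, y, z in rad. A call has exactly 10 rows; each row is the pose to reach, as a shift and turn from the pose measured when the call began, along the tool's axes at that moment; what a row does not reach only later rows make up. A row lasts 1/12 s, in which the tool goes at most 41.7 mm and 7.16 degrees, less where a joint would pass 70% of its speed; a pose out of reach is approached as far as the arm can. A call with a gripper value outside its range is refused whole. The fingers move at their own pace and stop on an object; FORCE is the grip in N (left out, the last holds). Time passes only in rows, so rows that repeat a pose let the fingers close, or fill a call up. It gives the time, the measured TCP pose, the force and the opening at its end, in the units of the state.
- ctrl.get_state(): the state, without advancing time (a new reading comes with each control period).
- ctrl.snapshot(name): name is "scene" or "top" or "wrist"; returns the picture (384x512x3 uint8, red, green, blue); there is no depth.
- ctrl.get_calibration(name): a dict with "fx", "fy", "cx", "cy" (pixels), "rvec" (rotation vector, rad) and "tvec" (3), from world to camera coordinates, as OpenCV has them. Camera axes: x right, y down, z forward; pixel columns grow to the right and rows downward; lengths in m; the calibration is good to about 2 mm. The wrist camera is an equidistant fisheye: a pixel r from the principal point sees the ray r / f radians off the axis. A picture is of the moment at which its call begins: read the wrist's pose just before it. get_calibration takes no time and is no camera call; for the wrist camera it gives the pose at the moment of the call.
- ctrl.sign_off(): hands the job in, once; it reports no verdict.
The state is a dict: "clock": time; "q": joint angles; "qd": joint speeds; "effort": joint torques, N m; "tool_pos": TCP position; "tool_rot": TCP orientation; "force": force on the tool from outside, world axes, zero at the start; "moment": the same for the moment, N m; "grip_width": finger opening in m.
Only numpy, scipy, OpenCV 4.12 (cv2) and the standard library are available. Lean on these libraries where they do the work, as an engineer would, in place of code of your own. Each camera call takes 0.05 s, during which the arm holds its last target. There are 200 camera calls.

## Task

Take the tallest bar, the one with the large hole in its foot, out of the rack and lower its foot into the slot of the steel fork in the blue clamp until its hole lines up with the holes in both cheeks, so that an 8 mm pin could be pushed straight through. Finish while still holding the bar there, upright and still, hanging from the gripper and neither standing on the slot's floor nor pressed against the fork. Leave the other two bars and everything else on the bench where they are.

Things in the scene. Friction and masses are not known exactly. Their poses are not given: they have to be found in the camera images.
- eye_bar: the upper leaf of a brace hinge: flat aluminium bar, the tallest of the three standing upright in the rack, 8 mm thick (its x), 24 mm wide (its y), 175 mm high (its z); its foot (lowest 30 mm) is 28 mm wide, flat-ended, and pierced through the thickness by one large 12 mm hole. About 0.14 kg (0.1 to 0.2). Origin at the centre of its underside. It can be gripped from above across its 8 mm thickness
- eye_hole (a point): centre of the 12 mm hole in the foot of eye_bar, 15 mm above its underside, in the middle of width and thickness; hole axis along x; axes as eye_bar
- rack: fixed plywood-coloured rack, 60 x 200 x 80 mm (x, y, z), open at front and back: a floor board whose top is 8 mm above the bench, and a top board (from 70 to 80 mm) with three slots 12 (x) x 34 (y) mm at y = -60, 0 and 60 mm. One bar stands on the floor board through each slot. Origin under its centre
- clamp: fixed blue clamp block (foot plate 100 x 130 mm, jaws 70 mm high) holding the hinge's lower leaf: an upright steel fork. Its slot, open at the top and both ends, is 12 mm wide (x) and 36 mm long (y) between two 6 mm cheeks; slot floor 72 mm above the bench, cheeks end at 115 mm, flared lips go on to 126 mm, where the mouth is 28 mm wide. Origin under its centre, z up
- fork_hole (a point): the point on the fork's pin axis midway between the cheeks, 95 mm above the bench and 23 mm above the slot floor; both cheeks have a 12 mm hole here, axis along x; axes as clamp. With eye_bar standing on the slot floor its hole would be 8 mm too low, so it must be held up
- plain_bar: flat aluminium bar in the rack, 8 thick x 24 wide (28 at the foot) x 150 mm high, no hole in its foot. Origin at the centre of its underside, x across its thickness, y across its width, z up. Not to be used
- short_bar: flat aluminium bar in the rack, 8 x 24 (28 at the foot) x 128 mm high, a small 5 mm hole in its foot. Origin and axes as plain_bar. Not to be used
- pin_tray: small grey open tray, 70 x 50 x 22 mm, with three steel pins of 8 mm in it; origin under its centre. Not to be used
- glue_jar: closed white jar with a black cap, 72 mm diameter, 85 mm high, origin under its centre. Not to be used
- screwdriver: screwdriver of about 0.2 m lying on the bench, handle to its -x, tip to +x. Not to be used
- tape_roll: paper-coloured ring lying flat, 100 mm outside, 25 mm high, origin under its centre. Not to be used
- mallet: hammer of about 0.3 m lying on the bench, x along it. Not to be used
- heat_gun: yellow heat gun standing on its tail, nozzle up, 190 mm high, body 72 mm diameter, grip sticking out 120 mm along its y; origin under the body. Not to be used

How it is judged:
On the way:
1. the tall bar is held in the gripper, lifted clear of the rack (z of eye_bar in the frame of rack above 0.085 m and contact force between the fingers and eye_bar above 1 N), for 0.1 s.
At the end, for the whole second after the job is handed in: the centre of the bar's hole is within 4.5 mm of the middle of the fork's pin axis (8 mm pin, 12 mm holes), the bar is upright within 0.1 rad, gripped (over 2 N), nearly still (under 0.03 m/s), pressing on the fork with less than 10 N, and no other loose thing was moved by 30 mm (distance between eye_hole and fork_hole below 0.0045 m and angle between eye_bar's own z axis and vertical below 0.1 rad and contact force between the fingers and eye_bar above 2 N and contact force between eye_bar and clamp below 10 N and linear speed of eye_bar below 0.03 m/s and distance of each of plain_bar, short_bar, pin_tray, glue_jar, screwdriver, tape_roll, mallet, heat_gun from where it was at the start of the episode below 0.03 m); the arm keeps its last pose, push and grip.
It fails at once if another loose thing is moved by more than 30 mm (distance of any of plain_bar, short_bar, pin_tray, glue_jar, screwdriver, tape_roll, mallet, heat_gun from where it was at the start of the episode above 0.03 m).
It also fails if it takes over 45 s, if anything falls off the work surface, if the arm or the gripper's body presses on something with over 40 N, if the wrist force passes 120 N, or if a joint passes its speed limit or range.

## Working session

There is one attempt and no reset: what is moved stays moved. The work goes in short steps, Python scripts to look and compute and a shell command to move; the robot and the scene stay as the last step left them, time stands still between calls to the robot, and variables do not carry over. Pictures are saved under pics/ and viewed, about 8 in all and at most 12, crops included, and the job is handed in when it is done.

```bash
mkdir -p pics
python3 - <<'E'
from rig import ctrl
import cv2,numpy as np
s=ctrl.get_state();print(s['clock'],s['tool_pos'],s['tool_rot'],s['grip_width'],ctrl.grip_point_offset)
for n in('scene','top'):
    im=ctrl.snapshot(n);cv2.imwrite(f'pics/{n}0.png',im[:,:,::-1])
    c=ctrl.get_calibration(n);print(n,c)
    np.save(f'pics/{n}0.npy',im)
a=cv2.imread('pics/scene0.png');b=cv2.imread('pics/top0.png')
cv2.imwrite('pics/s0.png',cv2.resize(a,(800,600),interpolation=cv2.INTER_CUBIC));cv2.imwrite('pics/t0.png',cv2.resize(b,(800,600),interpolation=cv2.INTER_CUBIC))
E
```

```text
0.0 [ 0.27553231 -0.61572313  0.2306118 ] [-6.36868234e-04  9.77946640e-01  2.08853844e-01 -1.90613597e-04] 0.08519947337290704 -0.0187
scene {'fx': 406.461334296533, 'fy': 406.461334296533, 'cx': 260.8384651494557, 'cy': 190.47020676928372, 'rvec': array([ 0.96714055,  2.37207995, -1.15386484]), 'tvec': array([ 0.46915104, -0.15550036,  1.34281995])}
top {'fx': 487.4587154029859, 'fy': 487.4587154029859, 'cx': 249.129474295445, 'cy': 191.4857783457077, 'rvec': array([ 2.12638438, -2.16178847,  0.16364877]), 'tvec': array([-0.06331084,  0.62393101,  1.40544068])}
```

View pics/s0.png

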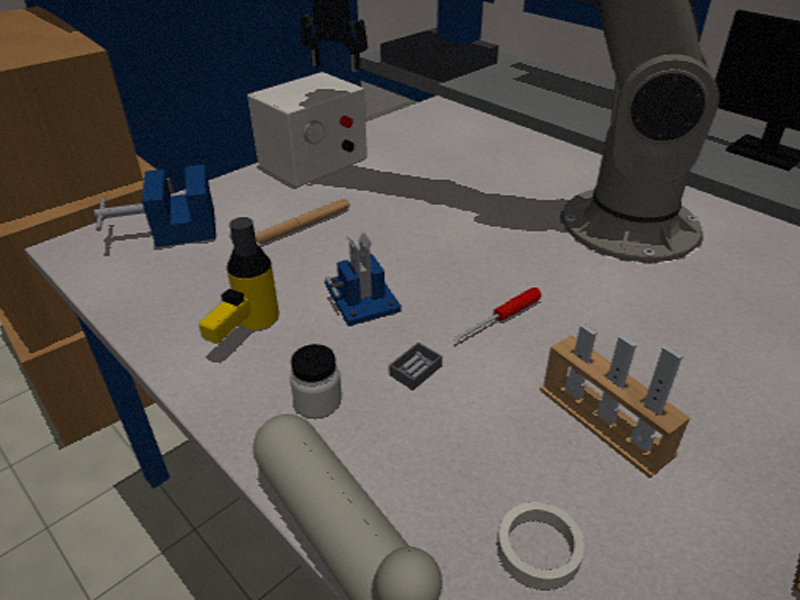

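View pics/t0.png

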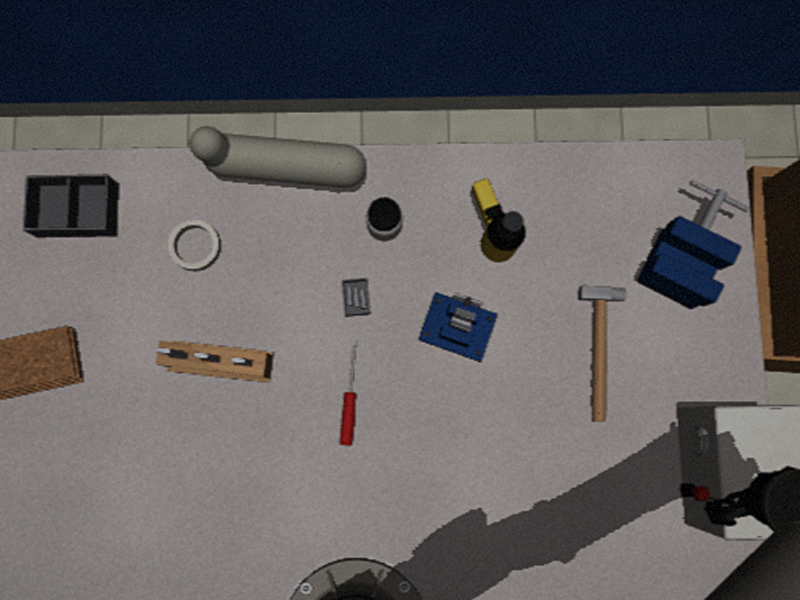

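The scene shows the rack with three bars (tall bar's top at about (670,352) in the enlarged picture) and the fork at (360,260). The top view has the rack at (215,360), tall bar leftmost at +y, and the fork at (462,318). I'll enlarge these areas.

Run:
```python
import cv2,numpy as np
s=cv2.imread('pics/scene0.png');t=cv2.imread('pics/top0.png')
def p(im,x,y,w,h,k):
    c=cv2.resize(im[y:y+h,x:x+w],None,fx=k,fy=k,interpolation=cv2.INTER_CUBIC)
    for i in range(0,w,10): cv2.putText(c,str(x+i),(i*k,8),0,.3,(0,255,255),1);cv2.line(c,(i*k,10),(i*k,14),(0,255,255),1)
    for i in range(0,h,10): cv2.putText(c,str(y+i),(0,i*k+3),0,.3,(0,255,0),1)
    return cv2.convertScaleAbs(c,alpha=1.2)
o=np.zeros((600,800,3),np.uint8)
def put(c,x,y):
    h=min(c.shape[0],600-y);w=min(c.shape[1],800-x);o[y:y+h,x:x+w]=c[:h,:w]
put(p(s,345,203,98,75,4),0,0)
put(p(s,205,143,56,64,7),400,0) 
put(p(t,97,212,80,36,5),0,320)
put(p(t,265,183,55,50,5),420,350) if 0 else put(p(t,276,183,50,22,7),400,448)
cv2.imwrite('pics/c1.png',o)
```

```text
(no output)
```

View pics/c1.png

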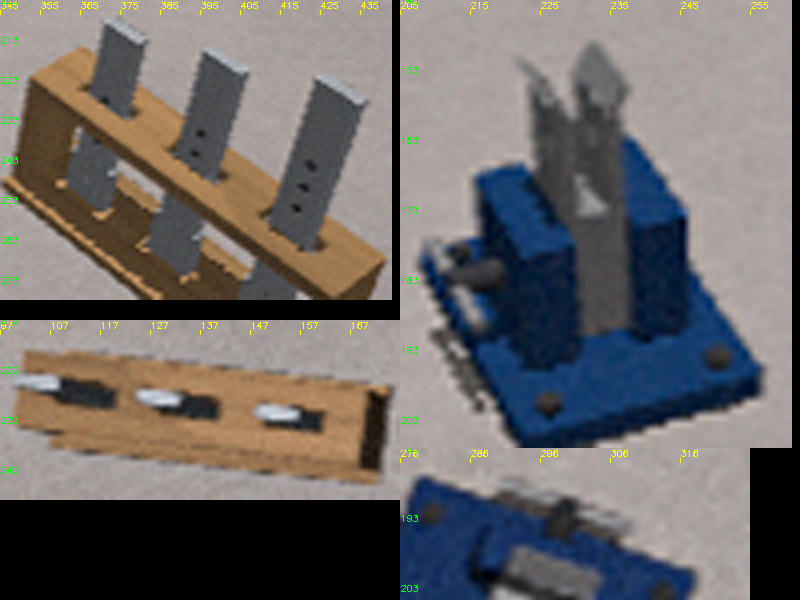

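Crop reading: tall bar top-face centre at scene ≈(430.2,225.8), top ≈(104.6,224.6); the fork's mouth at scene ≈(225.5,155) and top ≈(295.7,203.5). Triangulating coarsely now.

```bash
cat > h.py <<'E'
import numpy as np,cv2
from rig import ctrl
from scipy.spatial.transform import Rotation as R
def ray(c,uv,fish=False):
    u=np.array(uv,float);d=np.array([(u[0]-c['cx'])/c['fx'],(u[1]-c['cy'])/c['fy']])
    if fish:
        r=np.hypot(*d);v=np.array([*(d/r*np.sin(r)),np.cos(r)]) if r>0 else np.array([0,0,1.])
    else: v=np.array([*d,1.])
    M=cv2.Rodrigues(np.array(c['rvec']))[0];o=-M.T@np.array(c['tvec']);v=M.T@v
    return o,v/np.linalg.norm(v)
def tri(rays):
    A=sum(np.eye(3)-np.outer(v,v) for o,v in rays);b=sum((np.eye(3)-np.outer(v,v))@o for o,v in rays)
    p=np.linalg.solve(A,b);return p,[float(np.linalg.norm(np.cross(p-o,v))) for o,v in rays]
def atz(r,z): o,v=r;return o+v*(z-o[2])/v[2]
def proj(c,P,fish=False):
    M=cv2.Rodrigues(np.array(c['rvec']))[0];p=M@np.array(P,float)+np.array(c['tvec'])
    if fish:
        r=np.hypot(p[0],p[1]);k=np.arctan2(r,p[2])/max(r,1e-9);x,y=p[0]*k,p[1]*k
    else:x,y=p[:2]/p[2]
    return np.array([c['fx']*x+c['cx'],c['fy']*y+c['cy']])
def Rt(s=None):
    s=s or ctrl.get_state();w,x,y,z=s['tool_rot'];return R.from_quat([x,y,z,w])
E
python3 - <<'E'
from h import *
np.set_printoptions(precision=4,suppress=True)
S=ctrl.get_calibration('scene');T=ctrl.get_calibration('top')
print('bar top',tri([ray(S,(430.2,225.8)),ray(T,(104.6,224.6))]))
print('plain top',tri([ray(S,(345+225/4,203+61/4)),ray(T,(97+160/5,212+80/5-1))]))
print('short top',tri([ray(S,(345+127/4,203+32/4)),ray(T,(97+278/5,212+92/5))]))
print('fork',tri([ray(S,(205+174/7,143+65/7)),ray(T,(295.7,203.5))]))
for q in[(437,293),(497,313),(482,361),(419,341)]:print('plate',atz(ray(T,np.array(q)/1.5625),.012))
for q in[(25,352),(385,385)]:print('rack back',atz(ray(T,np.array([97+q[0]/5,212+(q[1]-320)/5])),.08))
st=ctrl.get_state();print('tool axes\n',Rt(st).as_matrix())
E
```

```text
bar top (array([0.519 , 0.3161, 0.1795]), [0.0010260668826983271, 0.0010260668826983165])
plain top (array([0.5132, 0.2565, 0.1566]), [0.001342777028573997, 0.0013427770285741169])
short top (array([0.5042, 0.1972, 0.1337]), [0.0019761242716556117, 0.001976124271655669])
fork (array([ 0.5732, -0.2022,  0.1302]), [0.0011507943480915676, 0.0011507943480916015])
plate [ 0.6388 -0.1673  0.012 ]
plate [ 0.5975 -0.2831  0.012 ]
plate [ 0.5045 -0.2507  0.012 ]
plate [ 0.5453 -0.13    0.012 ]
rack back [0.5462 0.3524 0.08  ]
rack back [0.5237 0.1445 0.08  ]
tool axes
 [[ 0.9128  0.4085 -0.0006]
 [ 0.4085 -0.9128  0.0011]
 [-0.0001 -0.0012 -1.    ]]
```

```bash
python3 -m handwheel '[[0,[0.02,-0.015,-0.03],[0,0,-0.08]],[0,[0.05,-0.035,-0.05],[0,0,-0.16]],[0,[0.08,-0.06,-0.07],[0,0,-0.24]],[0,[0.115,-0.085,-0.09],[0,0,-0.32]],[0,[0.15,-0.11,-0.1],[0,0,-0.4]],[0,[0.185,-0.135,-0.1],[0,0,-0.48]],[0,[0.22,-0.16,-0.1],[0,0,-0.56]],[0,[0.25,-0.185,-0.1],[0,0,-0.64]],[0,[0.28,-0.205,-0.1],[0,0,-0.72]],[0,[0.3,-0.22,-0.1],[0,0,-0.8]]]' 60
python3 - <<'E'
from h import *
np.set_printoptions(precision=4,suppress=True)
s=ctrl.get_state();c=ctrl.get_calibration('wrist');im=ctrl.snapshot('wrist')
np.savez('pics/w1.npz',**c);cv2.imwrite('pics/w1.png',im[:,:,::-1])
print(s['q'],Rt(s).as_matrix(),c)
cv2.imwrite('pics/w1v.png',cv2.resize(im[:,:,::-1],(800,600),interpolation=cv2.INTER_CUBIC))
print(proj(c,[.573,-.204,.126],True)*1.5625)
E
```

```text
clock: 0.93
tool_pos: [0.461, -0.2889, 0.331]
tool_rot: [-0.001, 0.818, 0.576, 0.0]
force: [0.3, -0.6, -0.4]
grip_width: 0.0855
[ 0.6545  0.147  -0.2382  1.7598  0.0352  1.2399  0.0638] [[ 0.3367  0.9416 -0.0002]
 [ 0.9416 -0.3367  0.0015]
 [ 0.0013 -0.0007 -1.    ]] {'fx': 297.3186396354542, 'fy': 297.3186396354542, 'cx': 256.0451313208887, 'cy': 192.241641369786, 'rvec': array([-2.8008,  0.4859,  0.0771]), 'tvec': array([-0.5312, -0.1805,  0.4407])}
[503.478  106.9745]
```

View pics/w1v.png

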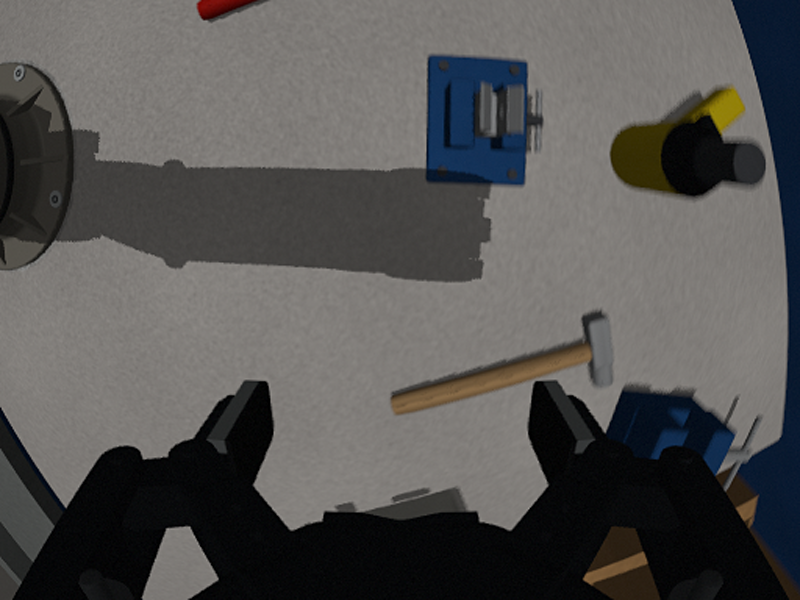

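The wrist view shows the fork mouth at about (500,110), the slot running almost vertically in the picture (along the tool's x), with the clamp plate aligned to the picture; the jaws are already parallel to the slot's thickness. On to the rack.

```bash
python3 -m handwheel '[[0,[0.03,-0.007,0],[0,0,-0.02]],[0,[0.07,-0.016,0],[0,0,-0.05]],[0,[0.11,-0.026,0],[0,0,-0.08]],[0,[0.15,-0.036,0],[0,0,-0.11]],[0,[0.19,-0.045,0],[0,0,-0.14]],[0,[0.23,-0.055,0],[0,0,-0.17]],[0,[0.27,-0.064,0],[0,0,-0.2]],[0,[0.31,-0.074,0],[0,0,-0.227]],[0,[0.35,-0.083,0],[0,0,-0.227]],[0,[0.39,-0.093,0],[0,0,-0.227]]]'
python3 - <<'E'
from h import *
np.set_printoptions(precision=4,suppress=True)
o=np.zeros((600,800,3),np.uint8)
def crop(im,x,y,w,h,k):
    x=int(x);y=int(y);c=cv2.resize(im[y:y+h,x:x+w],None,fx=k,fy=k,interpolation=cv2.INTER_CUBIC);c=cv2.convertScaleAbs(c,alpha=1.2)
    for i in range(0,w,10): cv2.putText(c,str(x+i),(i*k,8),0,.3,(0,255,255),1);cv2.line(c,(i*k,10),(i*k,14),(0,255,255),1)
    for i in range(0,h,10): cv2.putText(c,str(y+i),(0,i*k+3),0,.3,(0,255,0),1)
    return c
s=ctrl.get_state();c=ctrl.get_calibration('wrist');im=ctrl.snapshot('wrist')[:,:,::-1]
np.savez('pics/w2.npz',**c);cv2.imwrite('pics/w2.png',im)
print(s['q'],s['tool_pos'],Rt(s).as_matrix())
b=proj(c,[.519,.316,.183],True);print(b)
x0=max(0,b[0]-60);y0=max(0,b[1]-30)
a=crop(im,x0,y0,130,150,4);o[:a.shape[0],:min(a.shape[1],400)]=a[:600,:400]
w1=cv2.imread('pics/w1.png');a=crop(w1,268,30,80,90,5);o[:a.shape[0],400:800]=a[:600,:400]
cv2.imwrite('pics/c2.png',o)
E
```

```text
clock: 1.82
tool_pos: [0.5025, 0.1165, 0.3323]
tool_rot: [-0.001, 0.743, 0.669, 0.001]
force: [2.2, -0.5, -0.9]
grip_width: 0.0853
[ 0.2006  0.1243 -0.5994  1.7986  0.0717  1.239  -0.5233] [0.5025 0.1165 0.3323] [[ 0.1047  0.9945  0.001 ]
 [ 0.9945 -0.1047  0.0028]
 [ 0.0029  0.0007 -1.    ]]
[251.273  -17.4445]
```

View pics/c2.png

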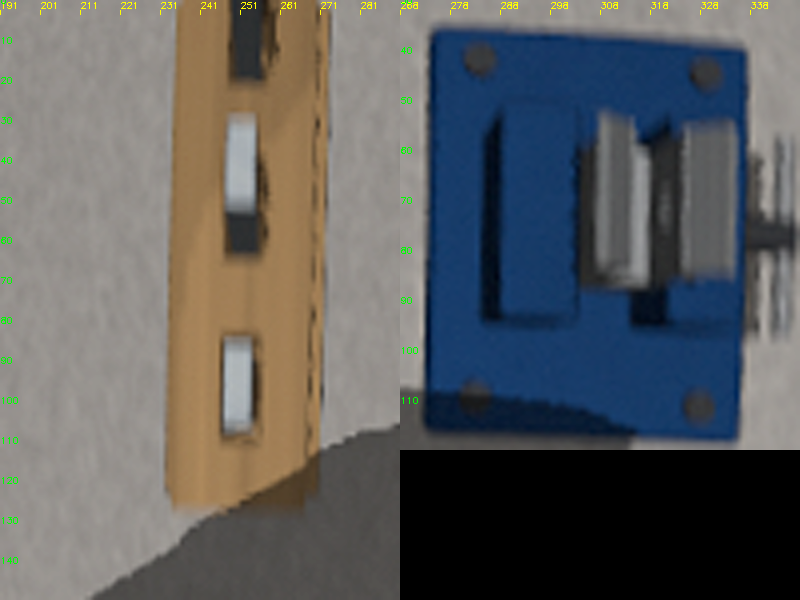

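In the left crop the two other bars' tops are at (251.2,40.8) and (250.5,96.2), tall bar is out of view ahead. In the right crop the fork mouth spans x 307–335, y 52–87, centre ≈(321.5,69.5). Check against the coarse values.

Run:
```python
from h import *
np.set_printoptions(precision=4,suppress=True)
w1=dict(np.load('pics/w1.npz'));w2=dict(np.load('pics/w2.npz'))
T=ctrl.get_calibration('top');S=ctrl.get_calibration('scene')
p=atz(ray(w2,(251.25,40.75),True),.158);s=atz(ray(w2,(250.5,96.2),True),.136)
print('plain',p,'short',s,'yaw',np.degrees(np.arctan2(-(p-s)[0],(p-s)[1])),'tall pred',2*p-s)
for e in[(231+3,0),(231+1,120)]: print('rack left edge',atz(ray(w2,(191+((176 if e[1]==0 else 166))/4,e[1]),True),.08))
print('fork',atz(ray(w1,(321.5,69.5),True),.126), tri([ray(w1,(321.5,69.5),True),ray(T,(295.7,203.5)),ray(S,(205+174/7,143+65/7))]))
for q in[(432,30),(747,50),(738,440),(426,430)]:print('plate',atz(ray(w1,(268+(q[0]-400)/5,30+q[1]/5),True),.012))
st=ctrl.get_state();d=np.array([.519,.316,.24])-st['tool_pos'];print('d tool',Rt(st).inv().apply(d))
```

```text
plain [0.5126 0.2585 0.158 ] short [0.5051 0.1994 0.136 ] yaw -7.216557250992928 tall pred [0.5201 0.3177 0.18  ]
rack left edge [0.4979 0.3361 0.08  ]
rack left edge [0.4772 0.172  0.08  ]
fork [ 0.5718 -0.2049  0.126 ] (array([ 0.5722, -0.2037,  0.1286]), [0.001692211541564575, 0.002130658523841989, 0.0012822402844050707])
plate [ 0.5479 -0.1283  0.012 ]
plate [ 0.6405 -0.1623  0.012 ]
plate [ 0.5968 -0.2802  0.012 ]
plate [ 0.504  -0.2465  0.012 ]
d tool [ 0.1913 -0.0018  0.0937]
```

```bash
python3 -m handwheel '[[0,[0.015,0,0],[0,0,0.01]],[0,[0.035,0,0],[0,0,0.02]],[0,[0.055,0,0],[0,0,0.02]],[0,[0.075,0,0],[0,0,0.02]],[0,[0.085,0,0],[0,0,0.02]],[0,[0.09,0,0],[0,0,0.02]],[0,[0.09,0,0],[0,0,0.02]],[0,[0.09,0,0],[0,0,0.02]],[0,[0.09,0,0],[0,0,0.02]],[0,[0.09,0,0],[0,0,0.02]]]'
python3 - <<'E'
from h import *
np.set_printoptions(precision=4,suppress=True)
s=ctrl.get_state();c=ctrl.get_calibration('wrist');im=ctrl.snapshot('wrist')[:,:,::-1]
np.savez('pics/w3.npz',**c);cv2.imwrite('pics/w3.png',im)
b=proj(c,[.519,.316,.183],True);print(b,s['tool_pos'],Rt(s).as_matrix())
x=int(b[0]-50);y=max(0,int(b[1]-45));k=6
q=cv2.convertScaleAbs(cv2.resize(im[y:y+95,x:x+100],None,fx=k,fy=k,interpolation=cv2.INTER_CUBIC),alpha=1.2)
for i in range(0,100,10): cv2.putText(q,str(x+i),(i*k,8),0,.3,(0,255,255),1);cv2.putText(q,str(y+i),(0,i*k+3),0,.3,(0,255,0),1)
cv2.imwrite('pics/c3.png',q)
E
```

```text
clock: 2.7
tool_pos: [0.511, 0.2133, 0.3332]
tool_rot: [-0.002, 0.748, 0.664, 0.002]
force: [0.1, 0.1, 0.2]
grip_width: 0.0853
[251.4465  75.3096] [0.511  0.2133 0.3332] [[ 0.1188  0.9929  0.0015]
 [ 0.9929 -0.1188  0.0057]
 [ 0.0059  0.0008 -1.    ]]
```

View pics/c3.png

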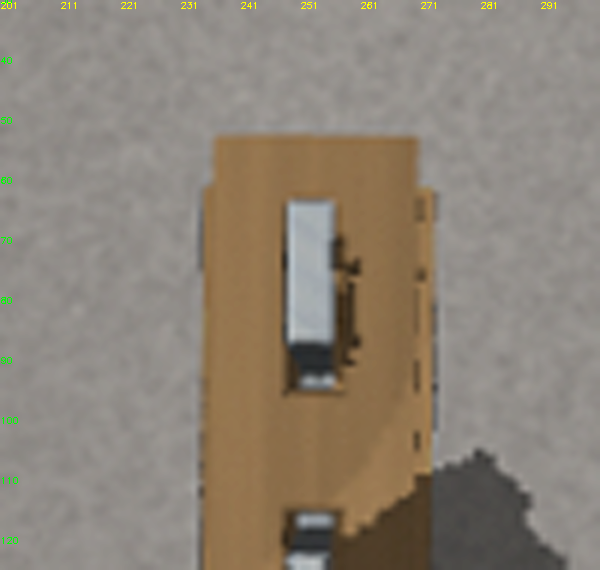

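The tall bar's top face is at x 248.8–256.7, y 63.3–87.2 px, centre (252.75,75.25), aligned with the picture.

Run:
```python
from h import *
np.set_printoptions(precision=4,suppress=True)
w=dict(np.load('pics/w3.npz'));T=ctrl.get_calibration('top');S=ctrl.get_calibration('scene')
r=ray(w,(252.75,75.25),True);p=atz(r,.183);print(p,tri([r,ray(T,(104.6,224.6)),ray(S,(430.2,225.8))]))
st=ctrl.get_state();d=np.array([p[0],p[1],.143])-st['tool_pos'];print('d tool',Rt(st).inv().apply(d))
```

```text
[0.5203 0.3159 0.183 ] (array([0.5196, 0.3161, 0.1798]), [0.0006676224212232605, 0.0010825098268159607, 0.0011442221089902672])
d tool [ 0.1016 -0.0031  0.1908]
```

```bash
python3 -m handwheel '[[0,[0.035,-0.001,0],[0,0,0]],[0,[0.07,-0.002,0.01],[0,0,0]],[0,[0.102,-0.003,0.03],[0,0,0]],[0,[0.102,-0.003,0.06],[0,0,0]],[0,[0.102,-0.003,0.09],[0,0,0]],[0,[0.102,-0.003,0.12],[0,0,0]],[0,[0.102,-0.003,0.15],[0,0,0]],[0,[0.102,-0.003,0.175],[0,0,0]],[0,[0.102,-0.003,0.191],[0,0,0]],[0,[0.102,-0.003,0.191],[0,0,0]]]'
python3 - <<'E'
from h import *
np.set_printoptions(precision=4,suppress=True)
s=ctrl.get_state();print(s['force'],s['tool_pos'],Rt(s).as_matrix(),Rt(s).inv().apply(np.array([.5203,.3159,.143])-s['tool_pos']))
E
```

```text
clock: 3.58
tool_pos: [0.5191, 0.3145, 0.1394]
tool_rot: [-0.002, 0.748, 0.664, 0.0]
force: [-0.3, -0.3, -0.0]
grip_width: 0.0856
[-0.3275 -0.3045 -0.0134] [0.5191 0.3145 0.1394] [[ 0.1191  0.9929 -0.0027]
 [ 0.9929 -0.1191  0.0032]
 [ 0.0029 -0.003  -1.    ]] [ 0.0016  0.001  -0.0036]
```

```bash
python3 -m handwheel '[[0.3,[0.001,0.001,-0.002],[0,0,0]],[0.6,[0.001,0.001,-0.002],[0,0,0]],[1,[0.001,0.001,-0.002],[0,0,0]],[1,[0.001,0.001,-0.002],[0,0,0]],[1,[0.001,0.001,-0.002],[0,0,0]],[1,[0.001,0.001,-0.002],[0,0,0]],[1,[0.001,0.001,-0.002],[0,0,0]],[1,[0.001,0.001,-0.002],[0,0,0]],[1,[0.001,0.001,-0.002],[0,0,0]],[1,[0.001,0.001,-0.002],[0,0,0]]]' 60
```

```text
clock: 4.42
tool_pos: [0.5204, 0.3156, 0.142]
tool_rot: [-0.002, 0.748, 0.664, 0.0]
force: [-0.8, -1.0, 6.1]
grip_width: 0.0076
```

```bash
python3 -m handwheel '[[1,[0,0,-0.01],[0,0,0]],[1,[0,0,-0.025],[0,0,0]],[1,[0,0,-0.045],[0,0,0]],[1,[0,0,-0.065],[0,0,0]],[1,[0,0,-0.085],[0,0,0]],[1,[0,0,-0.105],[0,0,0]],[1,[0,0,-0.13],[0,0,0]],[1,[0,0,-0.155],[0,0,0]],[1,[0,0,-0.175],[0,0,0]],[1,[0,0,-0.18],[0,0,0]]]'
python3 - <<'E'
from h import *
np.set_printoptions(precision=4,suppress=True)
s=ctrl.get_state();print(s['force'],s['grip_width'],s['tool_pos'],Rt(s).as_matrix())
d=np.array([.5723,-.2045,.325])-s['tool_pos'];print(Rt(s).inv().apply(d))
E
```

```text
clock: 5.25
tool_pos: [0.5213, 0.3158, 0.3262]
tool_rot: [-0.002, 0.748, 0.664, 0.003]
force: [0.2, 0.4, -1.4]
grip_width: 0.0074
[ 0.1602  0.3873 -1.4057] 0.007379544805379582 [0.5213 0.3158 0.3262] [[ 0.1188  0.9929  0.0018]
 [ 0.9929 -0.1188  0.0058]
 [ 0.0059  0.0011 -1.    ]]
[-0.5106  0.1125 -0.0017]
```

```bash
python3 -m handwheel '[[1,[-0.015,0.003,0],[0,0,0.02]],[1,[-0.045,0.01,0],[0,0,0.05]],[1,[-0.08,0.018,0],[0,0,0.08]],[1,[-0.12,0.026,0],[0,0,0.11]],[1,[-0.16,0.035,0],[0,0,0.14]],[1,[-0.2,0.044,0],[0,0,0.17]],[1,[-0.24,0.053,0],[0,0,0.2]],[1,[-0.275,0.061,0],[0,0,0.235]],[1,[-0.3,0.066,0],[0,0,0.235]],[1,[-0.31,0.068,0],[0,0,0.235]]]'
python3 - <<'E'
from h import *
np.set_printoptions(precision=4,suppress=True)
s=ctrl.get_state();print(s['force'],s['grip_width'],s['tool_pos'],Rt(s).as_matrix())
M=Rt(s).as_matrix();print(np.degrees(np.arctan2(M[1,1],M[0,1])))
y=np.array([np.sin(np.radians(20.3)),np.cos(np.radians(20.3)),0])
d=np.array([.5723,-.2045,.325])-.09*y-s['tool_pos'];print(Rt(s).inv().apply(d))
E
```

```text
clock: 6.08
tool_pos: [0.5515, -0.0053, 0.3237]
tool_rot: [-0.002, 0.822, 0.569, 0.002]
force: [-0.1, 0.2, -1.6]
grip_width: 0.0069
[-0.0714  0.1545 -1.5635] 0.006907777936212112 [ 0.5515 -0.0053  0.3237] [[ 0.3522  0.9359  0.0006]
 [ 0.9359 -0.3522  0.0045]
 [ 0.0044 -0.001  -1.    ]]
-20.624332538994842
[-0.2691  0.0902 -0.0026]
```

```bash
python3 -m handwheel '[[1,[-0.012,0.004,0],[0,0,0]],[1,[-0.04,0.013,0],[0,0,0]],[1,[-0.08,0.027,0],[0,0,0]],[1,[-0.12,0.04,0],[0,0,0]],[1,[-0.16,0.053,0],[0,0,0]],[1,[-0.2,0.067,0],[0,0,0]],[1,[-0.235,0.079,0],[0,0,0]],[1,[-0.26,0.087,0],[0,0,0]],[1,[-0.269,0.09,0],[0,0,0]],[1,[-0.269,0.09,0],[0,0,0]]]'
python3 - <<'E'
from h import *
np.set_printoptions(precision=4,suppress=True)
s=ctrl.get_state();c=ctrl.get_calibration('wrist');im=ctrl.snapshot('wrist')[:,:,::-1]
np.savez('pics/w4.npz',**c);cv2.imwrite('pics/w4.png',im)
M=Rt(s).as_matrix();print(s['force'],s['grip_width'],s['tool_pos'],M,np.degrees(np.arctan2(M[1,1],M[0,1])))
print(proj(c,[.5723,-.2045,.126],True),proj(c,s['tool_pos'],True),proj(c,s['tool_pos']-[0,0,.135],True))
x,y,k=196,20,6
q=cv2.convertScaleAbs(cv2.resize(im[y:y+100,x:x+130],None,fx=k,fy=k,interpolation=cv2.INTER_CUBIC),alpha=1.3)
for i in range(0,130,10): cv2.putText(q,str(x+i),(i*k,8),0,.3,(0,255,255),1);cv2.putText(q,str(y+i),(0,i*k+3),0,.3,(0,255,0),1)
cv2.imwrite('pics/c4.png',q)
E
```

```text
clock: 6.92
tool_pos: [0.5398, -0.2914, 0.3215]
tool_rot: [-0.002, 0.823, 0.568, 0.001]
force: [-0.6, 0.6, -0.9]
grip_width: 0.0071
[-0.6334  0.6248 -0.9493] 0.007149002619297833 [ 0.5398 -0.2914  0.3215] [[ 0.3558  0.9345 -0.0008]
 [ 0.9345 -0.3558  0.0048]
 [ 0.0042 -0.0024 -1.    ]] -20.845118254343934
[255.799   87.6856] [255.2251 247.4912] [256.127  181.8003]
```

View pics/c4.png

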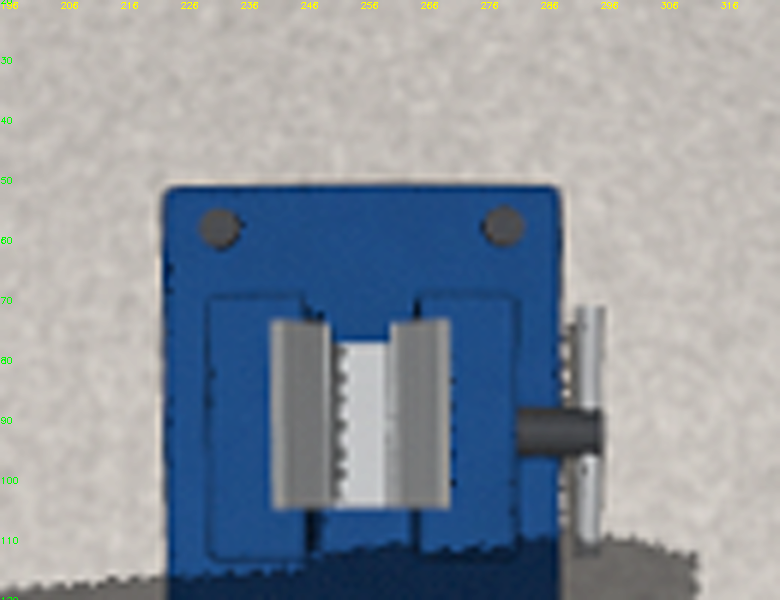

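View pics/w4.png

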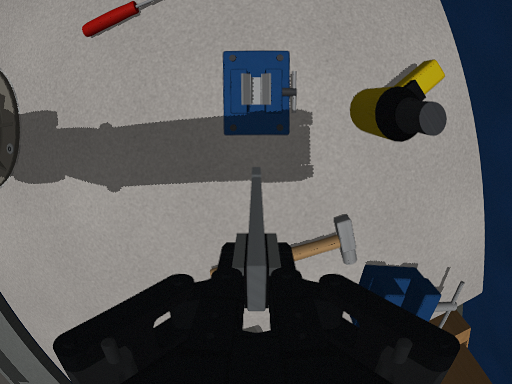

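The fork's mouth spans x 241.3–271, y 73.2–104.7 px, centre (256.2,88.9), within about 1 mm of my estimate; the bar hangs straight with its foot near (256,170). Enlarging the foot to measure it in the same camera.

Run:
```python
from h import *
im=cv2.imread('pics/w4.png');x,y,k=226,155,8
q=cv2.convertScaleAbs(cv2.resize(im[y:y+75,x:x+60],None,fx=k,fy=k,interpolation=cv2.INTER_CUBIC),alpha=1.6)
for i in range(0,75,10): cv2.putText(q,str(x+i),(i*k,8),0,.3,(0,255,255),1);cv2.putText(q,str(y+i),(0,i*k+3),0,.3,(0,255,0),1)
cv2.imwrite('pics/c5.png',q)
```

```text
(no output)
```

View pics/c5.png

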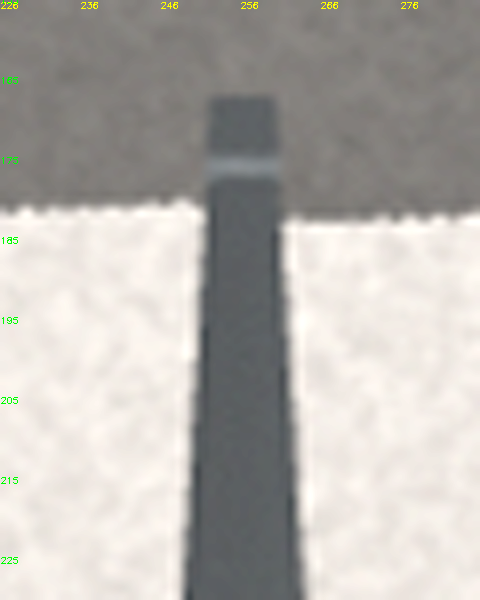

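Run:
```python
from h import *
np.set_printoptions(precision=4,suppress=True)
w=dict(np.load('pics/w4.npz'));s=ctrl.get_state();M=Rt(s)
f=atz(ray(w,(256.17,88.9),True),.126)
f2=[atz(ray(w,(256.17,v),True),.126) for v in(73.2,104.7)];fl=[atz(ray(w,(e,88.9),True),.126) for e in(241.3,271)]
print('fork',f,'len',np.linalg.norm(f2[0]-f2[1]),'width',np.linalg.norm(fl[0]-fl[1]))
zb=s['tool_pos'][2]-.134
b=atz(ray(w,(256.25,167),True),zb);l=atz(ray(w,(256.25,174.6),True),zb+.03)
tx=M.as_matrix()[:,0]
print('tool',s['tool_pos'],'bottom edge',b,'ledge',l,'along tool x',(b-s['tool_pos'])@tx,(l-s['tool_pos'])@tx)
c=b-.014*tx;c[2]=zb;print('foot centre',c, 'underside z',zb)
t=f.copy();t[2]=.08;print('d tool',M.inv().apply(t-c),'TCP-to-fork',M.inv().apply(f-s['tool_pos']))
pts=[atz(ray(w,(u,v),True),.012) for u,v in((223.2,51.2),(289.3,51.2))];d=pts[1]-pts[0];print('clamp yaw',np.degrees(np.arctan2(d[1],d[0])),np.linalg.norm(d))
```

```text
fork [ 0.5722 -0.2059  0.126 ] len 0.03592971444537171 width 0.03315671935623576
tool [ 0.5404 -0.2891  0.3217] bottom edge [ 0.5452 -0.2775  0.1877] ledge [ 0.5453 -0.2776  0.2177] along tool x 0.011935197514688916 0.011998223993453667
foot centre [ 0.5403 -0.2906  0.1877] underside z 0.1877181563148237
d tool [0.0899 0.0002 0.1082] TCP-to-fork [0.0881 0.0007 0.1961]
clamp yaw -20.895165497629467 0.0986555159152891
```

```bash
python3 -m handwheel '[[1,[0.01,0,0],[0,0,0]],[1,[0.03,0,0],[0,0,0]],[1,[0.055,0,0],[0,0,0]],[1,[0.075,0,0],[0,0,0]],[1,[0.088,0,0.01],[0,0,0]],[1,[0.088,0,0.02],[0,0,0]],[1,[0.088,0,0.035],[0,0,0]],[1,[0.088,0,0.045],[0,0,0]],[1,[0.088,0,0.045],[0,0,0]],[1,[0.088,0,0.045],[0,0,0]]]'
python3 - <<'E'
from h import *
np.set_printoptions(precision=4,suppress=True)
s=ctrl.get_state();c=ctrl.get_calibration('wrist');im=ctrl.snapshot('wrist')[:,:,::-1]
np.savez('pics/w5.npz',**c);cv2.imwrite('pics/w5.png',im)
M=Rt(s);t=np.array([.5722-.0005,-.2059-.0008,.214]);print(s['force'],s['grip_width'],s['tool_pos'],M.as_matrix(),'d',M.inv().apply(t-s['tool_pos']))
x,y,k=196,110,5
q=cv2.convertScaleAbs(cv2.resize(im[y:y+120,x:x+120],None,fx=k,fy=k,interpolation=cv2.INTER_CUBIC),alpha=1.6)
for i in range(0,120,10): cv2.putText(q,str(x+i),(i*k,8),0,.3,(0,255,255),1);cv2.putText(q,str(y+i),(0,i*k+3),0,.3,(0,255,0),1)
cv2.imwrite('pics/c6.png',q)
E
```

```text
clock: 7.8
tool_pos: [0.5713, -0.206, 0.2769]
tool_rot: [-0.003, 0.823, 0.569, 0.001]
force: [-0.1, 0.2, 0.2]
grip_width: 0.0074
[-0.1324  0.1589  0.1597] 0.007418681328339838 [ 0.5713 -0.206   0.2769] [[ 0.3532  0.9355 -0.0013]
 [ 0.9355 -0.3532  0.0058]
 [ 0.005  -0.0033 -1.    ]] d [-0.0008  0.0009  0.0628]
```

View pics/c6.png

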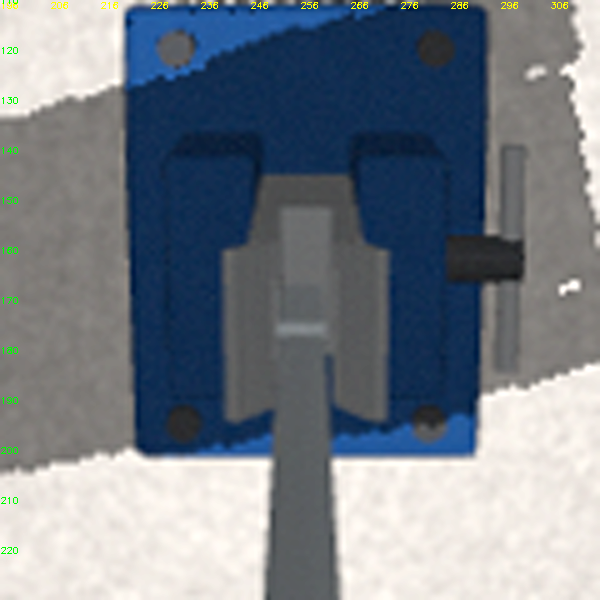

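Bar foot ledge centre at x≈256.4, mouth centre ≈257.0 px: within 1 mm, agreeing with the computed +0.0009 correction. Lowering in two stages.

```bash
python3 -m handwheel '[[1,[-0.0005,0.0008,0.004],[0,0,0]],[1,[-0.0008,0.0008,0.01],[0,0,0]],[1,[-0.0008,0.0008,0.016],[0,0,0]],[1,[-0.0008,0.0008,0.022],[0,0,0]],[1,[-0.0008,0.0008,0.028],[0,0,0]],[1,[-0.0008,0.0008,0.034],[0,0,0]],[1,[-0.0008,0.0008,0.04],[0,0,0]],[1,[-0.0008,0.0008,0.045],[0,0,0]],[1,[-0.0008,0.0008,0.045],[0,0,0]],[1,[-0.0008,0.0008,0.045],[0,0,0]]]'
python3 - <<'E'
from h import *
np.set_printoptions(precision=4,suppress=True)
s=ctrl.get_state()
M=Rt(s);t=np.array([.5722-.0005,-.2059-.0008,.214]);print(s['force'],s['moment'],s['tool_pos'],M.as_matrix(),'d',M.inv().apply(t-s['tool_pos']))
E
```

```text
clock: 8.68
tool_pos: [0.572, -0.207, 0.2323]
tool_rot: [-0.003, 0.823, 0.569, 0.001]
force: [-0.0, 0.2, -1.2]
grip_width: 0.0073
[-0.0043  0.1836 -1.1958] [-0.0027  0.0165 -0.0054] [ 0.572  -0.207   0.2323] [[ 0.3533  0.9355 -0.0007]
 [ 0.9355 -0.3533  0.0057]
 [ 0.005  -0.0026 -1.    ]] d [ 0.0001 -0.0003  0.0183]
```

```bash
python3 -m handwheel '[[1,[0,0,0.003],[0,0,0]],[1,[0,0,0.007],[0,0,0]],[1,[0,0,0.011],[0,0,0]],[1,[0,0,0.015],[0,0,0]],[1,[0,0,0.018],[0,0,0]],[1,[0,0,0.0185],[0,0,0]],[1,[0,0,0.0185],[0,0,0]],[1,[0,0,0.0185],[0,0,0]],[1,[0,0,0.0185],[0,0,0]],[1,[0,0,0.0185],[0,0,0]]]'
python3 - <<'E'
from h import *
np.set_printoptions(precision=4,suppress=True)
s=ctrl.get_state();c=ctrl.get_calibration('wrist');im=ctrl.snapshot('wrist')[:,:,::-1];sc=ctrl.snapshot('scene')[:,:,::-1]
np.savez('pics/w6.npz',**c)
M=Rt(s);t=np.array([.5722-.0005,-.2059-.0008,.214]);print(s['force'],s['moment'],s['grip_width'],s['tool_pos'],M.as_matrix()[2],'d',M.inv().apply(t-s['tool_pos']))
u=proj(c,[.5722,-.2059,.126],True).astype(int);print(u)
def cr(im,x,y,w,h,k):
    q=cv2.convertScaleAbs(cv2.resize(im[y:y+h,x:x+w],None,fx=k,fy=k,interpolation=cv2.INTER_CUBIC),alpha=1.5)
    for i in range(0,w,10): cv2.putText(q,str(x+i),(i*k,8),0,.3,(0,255,255),1)
    for i in range(0,h,10): cv2.putText(q,str(y+i),(0,i*k+3),0,.3,(0,255,0),1)
    return q
cv2.imwrite('pics/c7.png',np.hstack([cr(im,u[0]-33,u[1]-35,66,90,6),cr(sc,205,120,66,90,6)]))
E
```

```text
clock: 9.52
tool_pos: [0.5721, -0.2069, 0.214]
tool_rot: [-0.002, 0.823, 0.569, 0.001]
force: [0.5, 0.0, -1.5]
grip_width: 0.0077
[ 0.4907  0.0379 -1.5243] [-0.0567  0.0272  0.0181] 0.00765207496534818 [ 0.5721 -0.2069  0.214 ] [ 0.0051 -0.0023 -1.    ] d [ 0.0001 -0.0005 -0.    ]
[255 195]
```

View pics/c7.png

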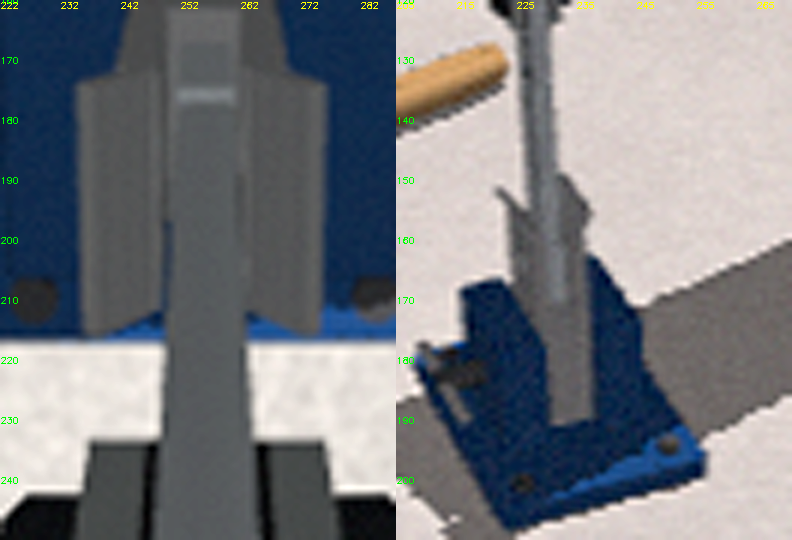

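Bar is between both cheeks, about 0.5 mm to the +x side (ledge centre 207 against mouth centre 202 crop px), same as the computed residue. Nudging by −0.5 mm and cross-checking the position along the slot.

```bash
python3 -m handwheel '[[1,[0,-0.0003,0],[0,0,0]],[1,[0,-0.0006,0],[0,0,0]],[1,[0,-0.0006,0],[0,0,0]],[1,[0,-0.0006,0],[0,0,0]],[1,[0,-0.0006,0],[0,0,0]],[1,[0,-0.0006,0],[0,0,0]],[1,[0,-0.0006,0],[0,0,0]],[1,[0,-0.0006,0],[0,0,0]],[1,[0,-0.0006,0],[0,0,0]],[1,[0,-0.0006,0],[0,0,0]]]'
python3 - <<'E'
from h import *
np.set_printoptions(precision=4,suppress=True)
w=dict(np.load('pics/w6.npz'));s=ctrl.get_state();M=Rt(s)
l=atz(ray(w,(222+207/6,160+90/6),True),.11);tx=M.as_matrix()[:,0]
m=[atz(ray(w,(222+202/6,160+v/6),True),.126) for v in(78,334)]
print('foot centre',l-.014*tx,'mouth ends',m,'mid',(m[0]+m[1])/2,np.linalg.norm(m[0]-m[1]))
print('mid-foot in tool',M.inv().apply((m[0]+m[1])/2-l+.014*tx))
t=np.array([.5722-.0005,-.2059-.0008,.214]);print(s['clock'],s['force'],s['moment'],s['qd'],s['tool_pos'],'d',M.inv().apply(t-s['tool_pos']))
E
```

```text
clock: 10.45
tool_pos: [0.5715, -0.2067, 0.2139]
tool_rot: [-0.002, 0.823, 0.569, 0.001]
force: [1.3, 0.3, -1.3]
grip_width: 0.0073
foot centre [ 0.5727 -0.2066  0.1099] mouth ends [array([ 0.579 , -0.1881,  0.126 ]), array([ 0.5661, -0.2222,  0.126 ])] mid [ 0.5726 -0.2051  0.126 ] 0.036482560295552954
mid-foot in tool [ 0.0014 -0.0007 -0.0161]
10.45 [ 1.3421  0.2855 -1.2585] [ 0.0029 -0.0032  0.0076] [-0.0001 -0.0014 -0.0012  0.0014  0.0011 -0.0001  0.001 ] [ 0.5715 -0.2067  0.2139] d [ 0.0001  0.0002 -0.0001]
```

```bash
python3 -m handwheel '[[1,[0.0004,0.0002,0],[0,0,0]],[1,[0.0007,0.0002,0],[0,0,0]],[1,[0.0007,0.0002,0],[0,0,0]],[1,[0.0007,0.0002,0],[0,0,0]],[1,[0.0007,0.0002,0],[0,0,0]],[1,[0.0007,0.0002,0],[0,0,0]],[1,[0.0007,0.0002,0],[0,0,0]],[1,[0.0007,0.0002,0],[0,0,0]],[1,[0.0007,0.0002,0],[0,0,0]],[1,[0.0007,0.0002,0],[0,0,0]]]'
python3 - <<'E'
from h import *
np.set_printoptions(precision=4,suppress=True)
for i in range(5):
    s=ctrl.get_state();print(s['force'],s['moment'],s['tool_pos'],s['grip_width']);ctrl.snapshot('top')
s=ctrl.get_state();c=ctrl.get_calibration('wrist');im=ctrl.snapshot('wrist')[:,:,::-1];u=proj(c,[.5722,-.2059,.126],True).astype(int)
x,y=u[0]-33,u[1]-35;print(x,y)
cv2.imwrite('pics/c8.png',cv2.convertScaleAbs(cv2.resize(im[y:y+90,x:x+66],None,fx=6,fy=6,interpolation=cv2.INTER_CUBIC),alpha=1.6))
E
```

```text
clock: 11.28
tool_pos: [0.5719, -0.2061, 0.2139]
tool_rot: [-0.002, 0.823, 0.569, 0.001]
force: [0.5, -0.9, -1.4]
grip_width: 0.0072
[ 0.4957 -0.8897 -1.4456] [ 0.0142 -0.0292  0.0165] [ 0.5719 -0.2061  0.2139] 0.007152895353462908
[-0.7197 -0.6056 -1.0704] [-0.0607  0.0244 -0.002 ] [ 0.5719 -0.2061  0.2139] 0.007011564430343584
[-0.2039 -0.0602 -0.8861] [ 0.0516 -0.0163  0.0635] [ 0.5719 -0.2061  0.2139] 0.006943380667530136
[ 0.3685  0.1944 -1.0278] [ 0.0409  0.0083 -0.0683] [ 0.5719 -0.2061  0.2139] 0.006933478943474484
[-0.3628 -0.1759 -1.9799] [ 0.0122 -0.0097  0.0102] [ 0.5719 -0.2061  0.2139] 0.007504847647866275
223 161
```

View pics/c8.png

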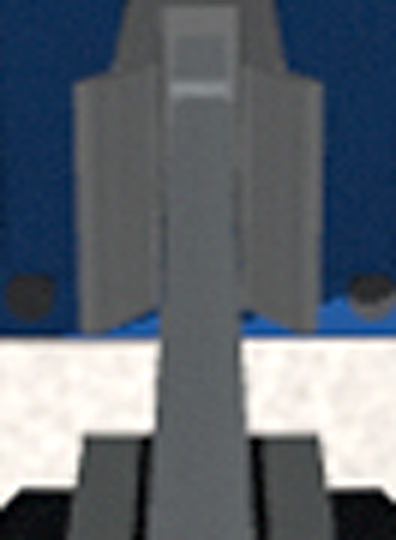

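The foot is centred: the lips span 75–325 (centre 200) and the bar's ledge 172–230 (centre 201). The force averages only the bar's weight, about −1.3 N in z, with nothing steady sideways. Handing in.

```bash
python3 -c "
from rig import ctrl
ctrl.sign_off()"
```

```text
the job is handed in; nothing more can be done
```

I took the tall bar out of the rack and lowered its foot into the fork's slot. I handed the job in at about 11.6 s, still holding the bar with the gripper set to 60 N; hand-in gives no verdict.

**Last checks before hand-in:**
- **Across the slot:** the last wrist picture shows the foot centred between the lips to about 0.2 mm.
- **Height:** the hole should be at 95 mm, from the tool height of 0.2139 m and the 134 mm from tool tip to underside. That 134 mm comes from the grasp pose and was checked in a wrist picture before insertion. I did not measure the height again in the slot.
- **Along the slot:** the two estimates differed by about 1.4 mm, so I split the difference. That leaves about 0.7 mm of doubt, against the 4.5 mm allowed.
- **Contact:** the wrist force averaged about −1.3 N vertically, which is just the bar's weight. Sideways readings were noise below 1 N, so there was no sign of touching the fork.
- **Stillness and upright:** the tool position did not change over the last readings, and the tool axis is within about 0.006 rad of vertical.

I saw no contact with the other items. I did not take a final picture of the rack, so the other two bars were not re-checked after the lift.

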